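Clamp the density cup with the knob under the stand

ROBOT

A 6-joint arm with a two-finger parallel gripper is mounted at the origin on the work surface. World frame = base frame: x ahead of the robot, y to its left, z up, the work surface at z = 0. Lengths are in m, angles in degrees, forces in N, time in s.
With the tool pointing down it reaches from about 0.4 to 0.925 m from the base axis. Payload 12.5 kg.
Tool frame: the origin (TCP) lies midway between the tips of the shut fingers; the grasp point (between the pads) lies 19 mm behind it (grasp_offset is the distance from the TCP to the grasp point, in m); x points along the fingers, y is the direction in which the jaws open and shut, and the axes are right-handed (so a half turn about x gives the same grasp; the last joint's range is limited). The gripper opens to 95 mm and grips with 3 to 60 N. Pads are 20 mm wide; open, the fingers measure 119 mm over their backs; the gripper's body (75 mm by 180 mm) begins 59 mm behind the grasp point.
Start: joints at [-74.061, 28.126, 89.318, -0, 62.55, -6.05], TCP at [0.234, -0.58, 0.215] pointing down, gripper open.
Joint ranges: [-177.58, 177.58], [-47.91, 125.51], [2.72, 160], [-65.01, 245.01], [3.68, 167.84], [-153.87, 153.87]. Speed limits (degrees/s): [127.2, 127.2, 159.86, 180, 180, 180].

INTERFACE

Orientations are given as a 3x3 rotation matrix whose columns are the frame's x, y, z axes.
In Python, from station import sense, read_camera, hand_in, grasp_offset gives the robot as it stands.
- The arm moves only by the shell command python3 -m handwheel 'ROWS' [FORCE]. ROWS is JSON, a list of rows, each a list of 5 numbers: the opening, from 0 (shut) to 1 (fully open), then the shift along the tool's x, y, z in mm, then the turn about the tool's x in degrees. A call has exactly 8 rows; each row is the pose to reach, as a shift and turn from the pose commanded when the call began, along the tool's axes at that moment; what a row does not reach only later rows make up. A row lasts 1/8 s, in which the tool goes at most 62.5 mm and 10.7 degrees, less where a joint would pass 70% of its speed; a pose out of reach is approached as far as the arm can. A call with a gripper value outside its range is refused whole. The fingers move at their own pace and stop on an object; FORCE is the grip in N (left out, the last holds). Time passes only in rows, so rows that repeat a pose let the fingers close, or fill a call up. It gives the time, the measured TCP pose, the force and the opening at its end, in the units of the state.
- sense(): the state, without advancing time (a new reading comes with each control period).
- read_camera(name): name is "scene" or "top"; returns a dict with "pixels" (480x640x3 uint8, red, green, blue), "z_map" (480x640 float32, m along the optical axis (not along the pixel's ray), 0 where there is no reading), "intrinsics" (3x3 intrinsics, pixels), "rvec" (rotation vector, rad) and "tvec" (3), from world to camera coordinates, as OpenCV has them. Camera axes: x right, y down, z forward; pixel columns grow to the right and rows downward; lengths in m; the calibration is good to about 2 mm. A picture is of the moment at which its call begins.
- hand_in(): hands the job in, once; it reports no verdict.
The state is a dict: "t": time; "joint_positions": joint angles; "qvel": joint speeds; "joint_efforts": joint torques, N m; "tcp_pos": TCP position; "eef_rot": TCP orientation; "ft_force": force on the tool from outside, world axes, zero at the start; "ft_torque": the same for the moment, N m; "finger_gap": finger opening in m.
Only numpy, scipy, OpenCV 4.12 (cv2) and the standard library are available. Lean on these libraries where they do the work, as an engineer would, in place of code of your own. Each camera call takes 0.05 s, during which the arm holds its last target. There are 200 camera calls.

TASK

Stand the lidded steel density cup upright on the white clamp stand, between the brass cam and the steel vee, and let go of it. Then turn the orange cross knob under the stand's shelf clockwise (seen from above) until the cam holds the cup snugly in the vee; the cup wall is thin, so stop as soon as it is snug and do not force the knob. Leave everything else on the bench where it is.

Things in the scene. Friction and masses are not known exactly. Their poses are not given: they have to be found in the camera images.
- cup_center (a point): lidded density cup, plain bare-steel upright cylinder 46 mm in diameter and 90 mm tall with a low conical aluminium lid that adds 4 mm, about 0.3 kg, thin-walled, on the bench to the left or right of the stand. This point is on its axis half-way up (45 mm above its foot); z is up along the axis.
- stand: fixed clamp stand: white shelf 270 mm wide (y), 210 mm deep (x), 12 mm thick, top 100 mm above the bench. Origin on the bench, under the knob's axis; x from its front (robot side) to its back, y left, z up. The front edge (blue strip) is 22 mm in front of the origin. Metal side legs at y = +/-125 mm begin 42 mm behind that edge; a back panel closes the rear.
- knob_axis (a point): point on the knob's vertical axis at mid height of its four arms, 64 mm above the bench. Axes as the stand's. Black hub 32 mm across; orange round arms, 14 mm thick, 90 degrees apart, reach 62 mm from the axis, so the one in front sticks out up to 40 mm past the shelf's edge, where a shut fingertip can push it sideways from in front of the edge.
- knob (a joint): knob angle, rad, 0 to 2.7, grows clockwise seen from above (front arm to the left). At 0 the arms lie along the stand's x and y. Free of the cup, friction takes 3 to 5 N of push across an arm 50 mm from the axis; it stays where left. With the cup pressed into the vee the push rises steeply: 8 to 11 N there is snug, 14 N too much. The angle for that varies, about 1 to 2.2.
- cam_center (a point): brass eccentric disc 34 mm in diameter, 22 mm tall, just above the shelf, turning with the knob. This point: centre of the disc, half-way up, 9 mm off the knob's axis: in front of it (stand's -x) at knob angle 0, to its left (+y) at 1.57. Turning clockwise pushes the disc towards the vee.
- vee: fixed dark steel stop on the shelf, 26 mm tall; two polished faces at 45 degrees to its x form a vee open to its -x, which points forward and is turned 0.25 to 0.35 rad to the left. Origin at shelf height where the cup's axis stands when it touches both faces, straight behind the knob's axis by 37 to 43 mm. Cam open, the cup has 6 to 12 mm of play between cam and vee.
- jar: white screw jar, 68 mm in diameter, 85 mm tall, on the other side of the stand; leave it. Origin at the centre of its underside.
- tin_a: tin with a blue band, 72 mm in diameter, 100 mm tall; leave it. Origin at its underside.
- tin_b: tin with a black band, 72 mm in diameter, 100 mm tall; leave it. Origin at its underside.
- spatula: spatula lying on the bench; leave it.
- weight: brass calibration weight, 32 mm in diameter, 46 mm tall; leave it. Origin at its underside.
- beaker: white open plastic beaker, 80 mm in diameter, 100 mm tall; leave it. Origin at its underside.
- pot: small clear sample pot, 60 mm in diameter, 50 mm tall; leave it. Origin at its underside.
There are look-alikes about, which are no part of the job. Leave any pink look-alike of the part that bears cup_center alone.

How it is judged (in metres and radians):
On the way, in this order (a step that is already met when the one before it is completed fails the run):
1. the cup stands upright on the shelf between cam and vee, let go (x of cup_center in the frame of vee between -0.015 and 0.003 m and y of cup_center in the frame of vee between -0.012 and 0.012 m and z of cup_center in the frame of vee below 0.049 m and angle between cup_center's own z axis and vertical below 0.06 rad and contact force between the fingers and cup below 0.1 N), for 0.2 s.
2. the cam, turned by the knob, presses the cup with at least 6 N (contact force between knob and cup above 6 N and value of joint knob above 0.8 rad), for 0.2 s.
At the end, for the whole second after the job is handed in: The cup stands upright (within 3.4 degrees) on the shelf, at rest, seated in the vee (its axis within 4 mm of the vee's origin), touching the vee and held by the cam with 6 to 50 N (contact force between knob and cup between 6 and 50 N and contact force between vee and cup above 3 N and horizontal distance between cup_center and vee below 0.004 m and z of cup_center in the frame of vee between 0.041 and 0.049 m and angle between cup_center's own z axis and vertical below 0.06 rad and linear speed of cup below 0.01 m/s).
It fails at once if the cam presses the cup with more than 50 N (dented wall) (contact force between knob and cup above 50 N).
It fails at once if the cup is tipped over (angle between cup_center's own z axis and vertical above 0.6 rad).
It fails at once if a bystander is moved by more than 25 mm (distance of any of jar, tin_a, tin_b, spatula, weight, beaker, pot from where it was at the start of the episode above 0.025 m).
It also fails if it takes over 70 s, if anything falls off the work surface, if the arm or the gripper's body presses on something with over 40 N, if the wrist force passes 120 N, or if a joint passes its speed limit or range.

## Working session

There is one attempt and no reset: what is moved stays moved. The work goes in short steps, Python scripts to look and compute and a shell command to move; the robot and the scene stay as the last step left them, time stands still between calls to the robot, and variables do not carry over. Pictures are saved under pics/ and viewed, about 8 in all and at most 12, crops included, and the job is handed in when it is done.

```bash
mkdir -p pics
cat > h.py <<'E'
import numpy as np, cv2
from station import sense, read_camera, hand_in, grasp_offset
def cam(n):
    c=read_camera(n); c['R']=cv2.Rodrigues(np.array(c['rvec'],float))[0]; c['t']=np.array(c['tvec'],float).ravel(); c['K']=np.array(c['intrinsics'],float); return c
def cloud(c):
    v,u=np.mgrid[0:480,0:640]; z=c['z_map'].astype(float)
    K=c['K']; p=np.stack([(u-K[0,2])/K[0,0]*z,(v-K[1,2])/K[1,1]*z,z],-1)
    return (p-c['t'])@c['R']
def onplane(c,u,v,h):
    d=c['R'].T@np.linalg.solve(c['K'],[u,v,1.]); o=-c['R'].T@c['t']; return o+d*(h-o[2])/d[2]
def save(c,f,crop=None,s=1):
    im=c['pixels'][:,:,::-1]
    if crop: a,b,d,e=crop; im=im[b:e,a:d]
    cv2.imwrite(f,cv2.resize(im,None,fx=s,fy=s,interpolation=cv2.INTER_CUBIC))
E
python3 - <<'E'
from h import *
for n in('scene','top'):
    c=cam(n); save(c,f'pics/{n}0.png'); print(n,-c['R'].T@c['t'],c['K'][0,0])
s=sense(); print(s['t'],s['tcp_pos'],s['eef_rot'],s['finger_gap'],grasp_offset)
E
```

```text
scene [ 1.28429591 -0.38417763  0.88348775] 539.3478407481874
top [0.3602855  0.01091526 1.39011449] 471.5523212308109
0.1 [ 0.23400935 -0.5793288   0.21411392] [[-2.59972490e-04  3.74469457e-01 -9.27239213e-01]
 [ 9.28428816e-04 -9.27238754e-01 -3.74469532e-01]
 [-9.99999535e-01 -9.58227381e-04 -1.06611667e-04]] 0.09521251841910047 0.0188
```

View pics/scene0.png

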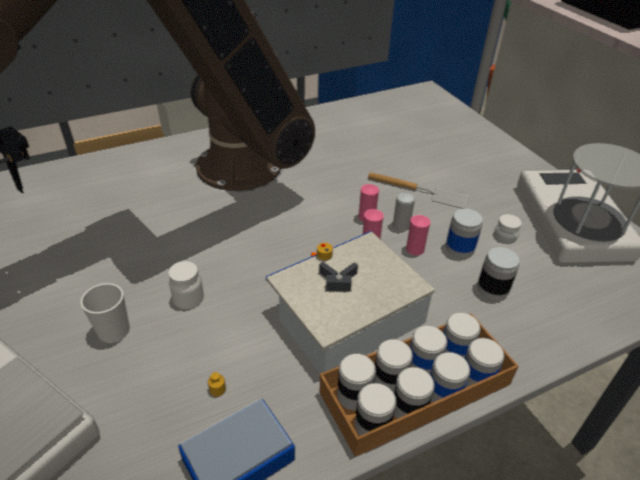

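View pics/top0.png

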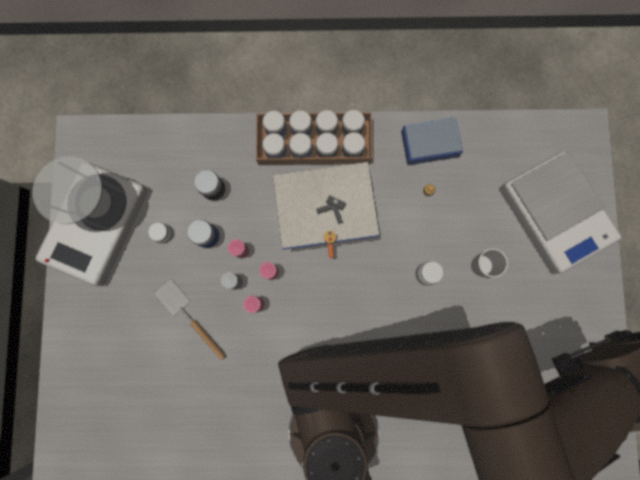

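The scene picture shows the grey steel cup at (404,210), with three pink look-alikes around it at (369,200), (373,225) and (418,235). In the top view the cup is at (230,281) and the pink ones at (238,248), (268,271) and (253,304). The plain steel one fits the description. The stand is at top (327,207), with the front arm at (331,250), the cam at (330,237) and the dark vee at (332,207). I'll confirm this in an enlarged crop and measure.

Run:
```python
from h import *
c=cam('top'); save(c,'pics/topcrop.png',(200,150,400,320),4)
P=cloud(c); im=c['pixels'].astype(int); z=P[...,2]
R,G,B=im[...,0],im[...,1],im[...,2]
def blob(name,m):
    n,l,st,ce=cv2.connectedComponentsWithStats(m.astype(np.uint8))
    for i in range(1,n):
        if st[i,4]>25:
            q=P[l==i]; a,b=q[:,:2].min(0),q[:,:2].max(0); print(name,ce[i].round(),st[i,4],np.round(q.mean(0),4),np.round((a+b)/2,4),np.round(b-a,4),round(q[:,2].max(),3))
roi=np.zeros(z.shape,bool); roi[150:330,140:400]=1
blob('pink/cup>75',roi&(z>0.075)&(z<0.097))
m=roi&(z>0.085)&(z<0.111)&(np.mgrid[0:480,0:640][1]>265)
blob('shelf',m)
n,l,st,ce=cv2.connectedComponentsWithStats(m.astype(np.uint8)); i=1+np.argmax(st[1:,4])
q=P[l==i][:,:2].astype(np.float32); print('rect',cv2.minAreaRect(q))
blob('orange',roi&(R>150)&(R-B>80)&(R-G>40)&(np.mgrid[0:480,0:640][1]>300))
blob('dark',roi&(z>0.11)&(z<0.14)&(np.mgrid[0:480,0:640][1]>290))
blob('jar',(z>0.07)&(z<0.12)&(np.mgrid[0:480,0:640][1]>400)&(np.mgrid[0:480,0:640][1]<520)&(np.mgrid[0:480,0:640][0]<310)&(np.mgrid[0:480,0:640][0]>200))
```

```text
pink/cup>75 [273. 153.] 97 [0.7893 0.1636 0.0893] [0.7894 0.1637] [0.0179 0.0535] 0.097
pink/cup>75 [300. 152.] 86 [0.7894 0.0874 0.0891] [0.7908 0.0868] [0.0176 0.0543] 0.097
pink/cup>75 [327. 152.] 86 [0.7891 0.0118 0.0885] [0.7896 0.0122] [0.0165 0.0547] 0.097
pink/cup>75 [353. 152.] 81 [ 0.7882 -0.0642  0.0878] [ 0.7894 -0.0655] [0.0183 0.0546] 0.096
pink/cup>75 [213. 188.] 120 [0.6875 0.3358 0.0884] [0.7025 0.3483] [0.0694 0.0653] 0.097
pink/cup>75 [207. 236.] 109 [0.5504 0.3484 0.0881] [0.5591 0.3629] [0.0667 0.0633] 0.097
pink/cup>75 [236. 248.] 226 [0.5163 0.2655 0.0911] [0.5161 0.2666] [0.0444 0.0454] 0.097
pink/cup>75 [268. 270.] 218 [0.453  0.1778 0.0915] [0.4538 0.1789] [0.0446 0.0454] 0.097
pink/cup>75 [229. 281.] 225 [0.4249 0.2839 0.0912] [0.4245 0.284 ] [0.0442 0.0457] 0.097
pink/cup>75 [252. 304.] 221 [0.36   0.2199 0.0915] [0.3596 0.2205] [0.0463 0.0456] 0.097
shelf [273. 152.] 76 [0.7899 0.1636 0.0925] [0.7892 0.162 ] [0.015  0.0458] 0.098
shelf [300. 152.] 78 [0.7895 0.0875 0.0919] [0.7894 0.0891] [0.0148 0.0486] 0.099
shelf [327. 152.] 70 [0.7896 0.0121 0.0915] [0.7885 0.0122] [0.0142 0.0486] 0.098
shelf [354. 152.] 66 [ 0.7887 -0.0648  0.0917] [ 0.7883 -0.0648] [0.0123 0.0485] 0.099
shelf [325. 205.] 6800 [0.6324 0.0178 0.101 ] [0.6321 0.0174] [0.243  0.2918] 0.111
shelf [270. 270.] 146 [0.4531 0.171  0.0922] [0.4538 0.1697] [0.0446 0.0261] 0.1
rect ((0.6327624917030334, 0.01654800772666931), (0.2133750468492508, 0.2708050310611725), 7.5124287605285645)
orange [330. 251.] 37 [0.5085 0.0042 0.0716] [0.5087 0.0035] [0.0321 0.0085] 0.076
dark [333. 207.] 320 [ 0.6208 -0.0038  0.1262] [0.6169 0.0026] [0.0773 0.0792] 0.137
dark [330. 237.] 126 [0.5396 0.0057 0.1244] [0.5402 0.006 ] [0.0334 0.03  ] 0.131
jar [493. 263.] 336 [ 0.4687 -0.444   0.0913] [ 0.4672 -0.4405] [0.0773 0.0812] 0.107
jar [432. 272.] 380 [ 0.4436 -0.2748  0.0859] [ 0.4435 -0.2762] [0.0582 0.0586] 0.096
```

View pics/topcrop.png

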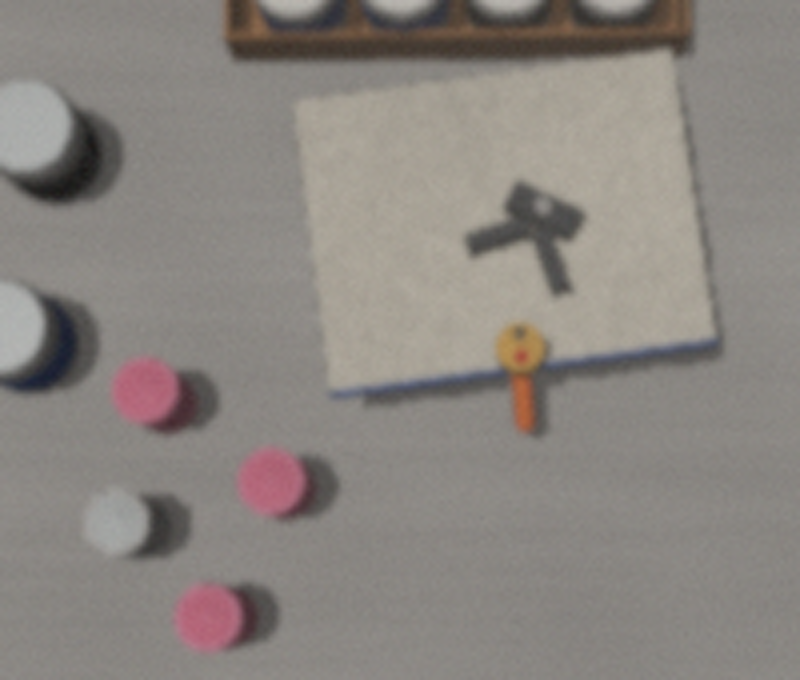

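The crop confirms it: the plain steel cup with the conical lid is at crop (118,522), with pink ones at (148,392), (273,483) and (210,617). The cup stands at about (0.425,0.284). The stand origin is about (0.5505,0.006), with a yaw of about 7.4°. Next I'll measure the vee and work out the shifts.

```bash
cat >> h.py <<'E'
def shift(target,yjaw=None,p=None,R=None):
    s=sense(); p=np.array(s['tcp_pos']) if p is None else p; R=np.array(s['eef_rot']) if R is None else R
    d=R.T@(np.array(target)-p)*1000
    a=0
    if yjaw is not None:
        v=R.T@np.array([np.cos(yjaw),np.sin(yjaw),0]); a=np.degrees(np.arctan2(v[2],v[1]))
    return d.round(1),round(float(a),2)
E
python3 - <<'E'
from h import *
c=cam('top'); save(c,'pics/vee.png',(305,185,365,245),10)
P=cloud(c); im=c['pixels'].astype(int).sum(-1)
g=np.zeros((480,640),bool); g[185:228,310:360]=1
m=g&(im<300)
print(m.sum())
q=np.array([onplane(c,u,v,0.126)[:2] for v,u in zip(*np.nonzero(m))])
O=np.array([.5505,.0058]); y=np.radians(7.4); Rs=np.array([[np.cos(y),np.sin(y)],[-np.sin(y),np.cos(y)]])
s=(q-O)@Rs.T*1000
print('z',np.percentile(P[m][:,2],[5,25,50,75,95,99]).round(3))
for px in[(540,225),(470,243),(565,290),(520,185),(580,225)]:
    w=onplane(c,200+px[0]/4-.4,150+px[1]/4-.4,0.126)[:2]; print(px,w.round(4),((w-O)@Rs.T*1000).round(1))
j=np.radians(-82.6)
print(shift([.5,-.3,.25],j),shift([.55,0,.25],j),shift([.425,.284,.2],j))
E
```

```text
270
z [0.112 0.124 0.127 0.129 0.132 0.133]
(540, 225) [ 0.625  -0.0086] [ 72.  -23.9]
(470, 243) [0.6129 0.0392] [66.2 25.1]
(565, 290) [ 0.5798 -0.0251] [ 25.1 -34.5]
(520, 185) [0.653  0.0047] [101.5 -14.3]
(580, 225) [ 0.6247 -0.0359] [ 68.2 -50.9]
(array([ -35.6, -159.5, -351.3]), 14.59) (array([ -35.4, -418.9, -509.9]), 14.59) (array([  14.8, -729.1, -500.4]), 14.59)
```

View pics/vee.png

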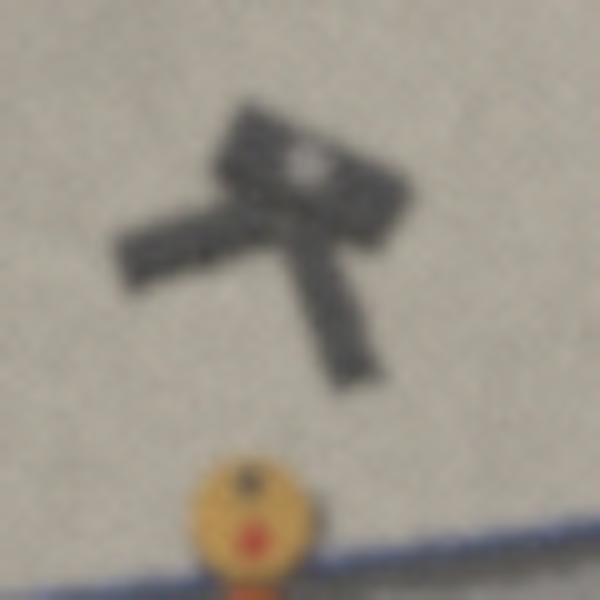

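The vee crop shows the inner faces meeting at crop (282,241), which is about (65,-18) mm in the stand frame. The faces bisect forward-left, so the seated cup axis comes out at about (38,0) mm in the stand frame, matching the 37–43 mm given. Its turn reads about 0.5 rad rather than 0.3, but that hardly affects the placing. Now I'll move.

```bash
python3 -m handwheel '[[1,-35,-160,-351,14.6],[1,-35,-160,-351,14.6],[1,-35,-160,-351,14.6],[1,-35,-160,-351,14.6],[1,-35,-160,-351,14.6],[1,-35,-160,-351,14.6],[1,-35,-419,-510,14.6],[1,-35,-419,-510,14.6]]' 15; python3 -c "
from h import *
print(shift([.55,0,.25],np.radians(-82.6)),shift([.425,.284,.2],np.radians(-82.6)))"
```

```text
t: 1.2
tcp_pos: [0.5146, -0.1843, 0.2487]
eef_rot: [[-0.0, 0.129, -0.992], [0.0, -0.992, -0.129], [-1.0, -0.0, 0.0]]
ft_force: [0.7, -0.9, -0.9]
finger_gap: 0.0949
(array([  -1.3, -178.3,  -58.8]), -0.01) (array([  48.8, -476. ,   28.6]), -0.01)
```

```bash
python3 -m handwheel '[[1,48,-476,28,0],[1,48,-476,28,0],[1,48,-476,28,0],[1,48,-476,28,0],[1,48,-476,28,0],[1,48,-476,28,0],[1,48,-476,28,0],[1,48,-476,28,0]]'; python3 -c "
from h import *
print(shift([.4247,.284,.05],np.radians(-82.6)))
c=cam('top'); save(c,'pics/over.png',(180,200,340,320),5)"
```

```text
t: 2.2
tcp_pos: [0.4243, 0.2844, 0.2006]
eef_rot: [[-0.0, 0.13, -0.991], [-0.0, -0.991, -0.13], [-1.0, 0.0, 0.0]]
ft_force: [0.7, -0.5, -0.1]
finger_gap: 0.0949
(array([150.6,   0.5,  -0.3]), 0.08)
```

View pics/over.png

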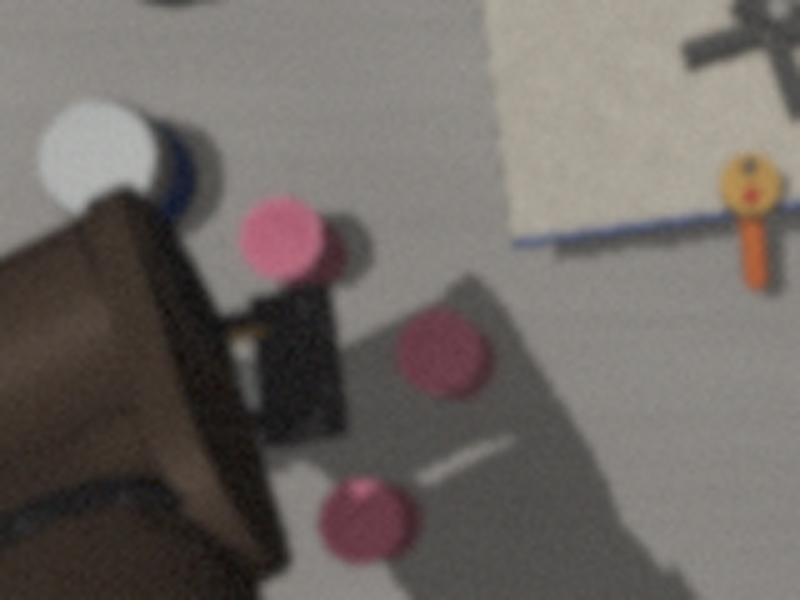

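The arm hides the cup from above; the pink ones stay clear of the gripper body at (295,365). The TCP is within 0.5 mm of the measured cup axis, so I'll descend and grip.

```bash
python3 -m handwheel '[[1,40,0,0,0],[1,80,0,0,0],[1,115,0,0,0],[1,140,0,0,0],[1,150,0,0,0],[1,150,0,0,0],[0.4,150,0,0,0],[0.4,150,0,0,0]]' 15; python3 -m handwheel '[[0,0,0,0,0],[0,0,0,0,0],[0,0,0,0,0],[0,0,0,0,0],[0,0,0,0,0],[0,0,0,0,0],[0,0,0,0,0],[0,0,0,0,0]]' 15;  python3 -c "
from h import *
c=cam('scene'); save(c,'pics/grip.png',(300,100,540,280),3)"
```

```text
t: 3.25
tcp_pos: [0.4257, 0.2823, 0.0517]
eef_rot: [[0.001, 0.129, -0.992], [0.001, -0.992, -0.129], [-1.0, -0.0, -0.001]]
ft_force: [-0.4, -0.6, 0.3]
finger_gap: 0.0805
t: 4.25
tcp_pos: [0.4255, 0.2823, 0.051]
eef_rot: [[0.0, 0.129, -0.992], [0.0, -0.992, -0.129], [-1.0, -0.0, -0.001]]
ft_force: [-1.5, 4.8, 5.0]
finger_gap: 0.0465
```

View pics/grip.png

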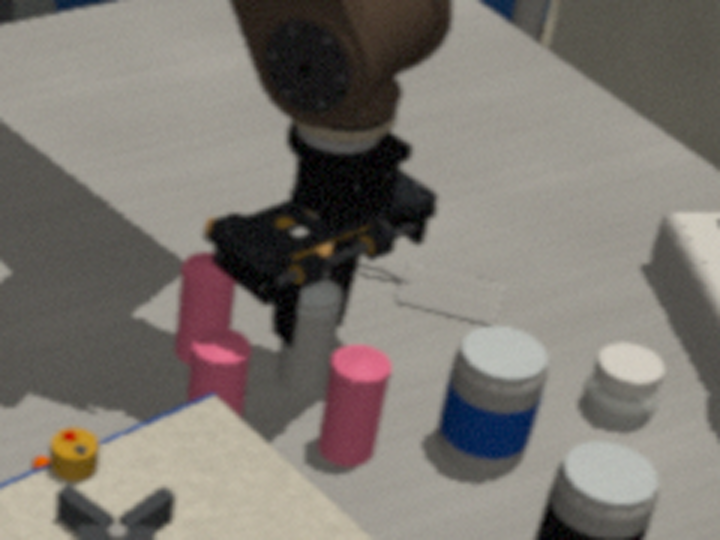

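The cup is gripped (gap 46.5 mm) and the pink ones are untouched. Next I'll lift it and carry it above the stand.

```bash
python3 -c "
from h import *
print(shift([.5856,.0114,.2],np.radians(-82.6)))"; python3 -m handwheel '[[0,-15,0,0,0],[0,-45,0,0,0],[0,-90,0,0,0],[0,-130,0,0,0],[0,-150,0,0,0],[0,-150,0,0,0],[0,-150,0,0,0],[0,-150,0,0,0]]' 20; python3 -c "
from h import *
print(shift([.5856,.0114,.2],np.radians(-82.6)))"
```

```text
(array([-149. ,  289.2, -124.1]), -0.01)
t: 5.3
tcp_pos: [0.4248, 0.2818, 0.1998]
eef_rot: [[-0.002, 0.129, -0.992], [-0.001, -0.992, -0.129], [-1.0, 0.001, 0.002]]
ft_force: [0.5, 1.0, -3.0]
finger_gap: 0.0464
(array([-2.000e-01,  2.888e+02, -1.246e+02]), -0.01)
```

```bash
python3 -m handwheel '[[0,0,30,-13,0],[0,0,80,-35,0],[0,0,135,-58,0],[0,0,190,-82,0],[0,0,240,-104,0],[0,0,270,-117,0],[0,0,285,-123,0],[0,0,289,-125,0]]' 20
python3 - <<'E'
from h import *
for n in('top','scene'):
    c=cam(n); P=cloud(c); p=np.array(sense()['tcp_pos']); print(p)
    if n=='scene': save(c,'pics/above.png',(230,120,450,285),3.6)
    im=c['pixels'].astype(int)
    d=np.hypot(P[...,0]-p[0],P[...,1]-p[1])
    m=(d<.04)&(P[...,2]>.14)&(P[...,2]<.25)
    q=P[m]; print(n,m.sum(), q.mean(0).round(4) if m.sum() else '')
E
```

```text
t: 6.3
tcp_pos: [0.5862, 0.0114, 0.2002]
eef_rot: [[-0.001, 0.128, -0.992], [0.0, -0.992, -0.128], [-1.0, -0.0, 0.001]]
ft_force: [-0.5, 0.2, -2.6]
finger_gap: 0.0457
[0.58630139 0.0116345  0.20041334]
top 0 
[0.58608774 0.01218872 0.20062187]
scene 1208 [0.6017 0.0065 0.2097]
```

View pics/above.png

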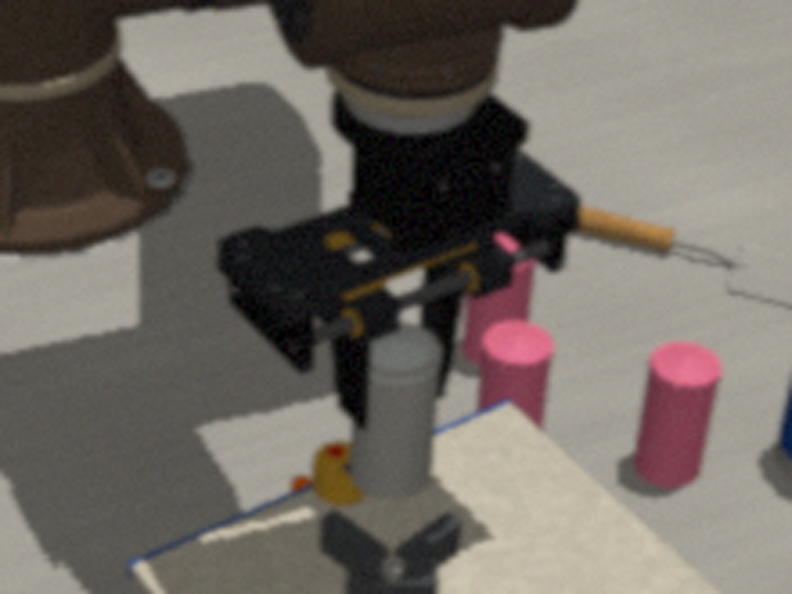

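The picture shows the cup at crop (400,430) hanging upright, clear of the cam (338,475) and in front of the vee (390,545). I'll fit the cup's cylinder from the depth map and check it against the TCP.

Run:
```python
from h import *
from scipy.optimize import least_squares
c=cam('scene'); P=cloud(c)
def circ(q,r,x0):
    o=least_squares(lambda x:np.hypot(q[:,0]-x[0],q[:,1]-x[1])-r,x0,loss='soft_l1',f_scale=.001); return o.x.round(4),np.std(o.fun).round(4)
q=P[222:254,330:350].reshape(-1,3); q=q[(q[:,2]>.155)&(q[:,2]<.235)&(np.hypot(q[:,0]-.586,q[:,1]-.012)<.03)]
print(len(q),q[:,2].min(),q[:,2].max(),circ(q,.023,[.586,.012]))
lo=q[:,2]<.19; print(circ(q[lo],.023,[.586,.012]),circ(q[~lo],.023,[.586,.012]))
z=P[...,2];im=c['pixels'].astype(int)
m=(im[...,0]-im[...,2]>60)&(z>.108)&(z<.13)&(np.hypot(P[...,0]-.54,P[...,1]-.005)<.03)
print('cam',m.sum(),circ(P[m&(z<.121)],.017,[.5416,.0046]),P[m&(z>.121)].mean(0).round(4),P[m][:,2].max())
m=(z>.115)&(z<.135)&(im.sum(-1)<220)&(abs(P[...,0]-.62)<.05)&(abs(P[...,1])<.06)
q=P[m];print('vee',m.sum(),q.min(0).round(4),q.max(0).round(4),q.mean(0).round(4))
```

```text
561 0.15510395234911914 0.23495247074705441 (array([0.5889, 0.0129]), np.float64(0.0015))
(array([0.5888, 0.0131]), np.float64(0.0012)) (array([0.589 , 0.0128]), np.float64(0.0017))
cam 125 (array([0.5428, 0.0068]), np.float64(0.003)) [0.544  0.0015 0.1232] 0.12653064109443918
vee 501 [ 0.584  -0.0361  0.115 ] [0.6591 0.0427 0.1328] [ 0.6274 -0.0056  0.1237]
```

```bash
python3 -m handwheel '[[0,12,0,1,0],[0,25,0,1,0],[0,36,0,1,0],[0,43,0,1,0],[0,46,0,1,0],[0,47.5,0,1,0],[0,48,0,1,0],[0,48,0,1,0]]' 20; python3 -m handwheel '[[0,0.5,0,0,0],[0,1,0,0,0],[0,1.5,0,0,0],[0,2,0,0,0],[0,2,0,0,0],[0,2,0,0,0],[0,2,0,0,0],[0,2,0,0,0]]' 20
python3 - <<'E'
from h import *
from scipy.optimize import least_squares
c=cam('scene'); P=cloud(c); z=P[...,2]
m=(np.hypot(P[...,0]-.588,P[...,1]-.012)<.028)&(z>.135)&(z<.165)
q=P[m]; o=least_squares(lambda x:np.hypot(q[:,0]-x[0],q[:,1]-x[1])-.023,[.588,.012],loss='soft_l1',f_scale=.001); print(m.sum(),o.x)
save(c,'pics/low.png',(270,210,410,315),5.5)
E
```

```text
t: 7.45
tcp_pos: [0.5855, 0.0114, 0.1531]
eef_rot: [[0.0, 0.129, -0.992], [-0.0, -0.992, -0.129], [-1.0, 0.0, -0.0]]
ft_force: [-0.8, 0.9, -2.6]
finger_gap: 0.0458
t: 8.45
tcp_pos: [0.5856, 0.0115, 0.1512]
eef_rot: [[0.0, 0.129, -0.992], [-0.0, -0.992, -0.129], [-1.0, 0.0, -0.0]]
ft_force: [-2.3, 1.2, 4.2]
finger_gap: 0.0456
232 [0.58835471 0.01215974]
```

View pics/low.png

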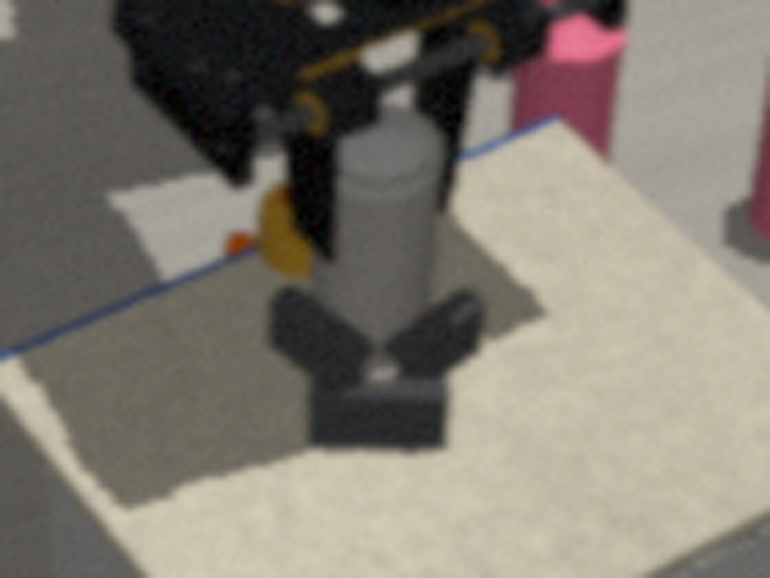

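The cup stands on the shelf between the cam and vee (touchdown at TCP z 0.1512, so foot at 0.100). I'll release it and rise.

```bash
python3 -m handwheel '[[0.1,-1,0,0,0],[0.6,-1,0,0,0],[0.8,-1,0,0,0],[0.8,-1,0,0,0],[0.8,-1,0,0,0],[0.8,-1,0,0,0],[0.8,-1,0,0,0],[0.8,-1,0,0,0]]' 20; python3 -m handwheel '[[0.8,-15,0,0,0],[0.8,-40,0,0,0],[0.8,-70,0,0,0],[0.8,-95,0,0,0],[0.5,-100,0,0,0],[0,-100,0,0,0],[0,-100,0,0,0],[0,-100,0,0,0]]' 20
python3 - <<'E'
from h import *
from scipy.optimize import least_squares
c=cam('scene'); P=cloud(c); z=P[...,2]
m=(np.hypot(P[...,0]-.588,P[...,1]-.012)<.028)&(z>.135)&(z<.185)
q=P[m]; o=least_squares(lambda x:np.hypot(q[:,0]-x[0],q[:,1]-x[1])-.023,[.588,.012],loss='soft_l1',f_scale=.001); print(m.sum(),o.x)
O=np.array([.5505,.0058]); y=np.radians(7.4); R=np.array([[np.cos(y),-np.sin(y)],[np.sin(y),np.cos(y)]])
for s,h in (((-45,-45),.25),((-45,-45),.062)):
    w=O+R@(np.array(s)/1000); print(w.round(4),shift([*w,h],np.radians(-82.6)))
E
```

```text
t: 9.5
tcp_pos: [0.5854, 0.0114, 0.1519]
eef_rot: [[0.0, 0.129, -0.992], [-0.0, -0.992, -0.129], [-1.0, 0.0, -0.0]]
ft_force: [-0.4, -0.8, -0.1]
finger_gap: 0.0759
t: 10.5
tcp_pos: [0.5852, 0.0114, 0.2511]
eef_rot: [[-0.001, 0.129, -0.992], [0.0, -0.992, -0.129], [-1.0, -0.0, 0.001]]
ft_force: [-0.1, -0.9, 0.0]
finger_gap: 0.0416
412 [0.58781928 0.01270276]
[ 0.5117 -0.0446] (array([ 1.3, 46.1, 80.2]), -0.01)
[ 0.5117 -0.0446] (array([189.3,  46.1,  80. ]), -0.01)
```

```bash
python3 -m handwheel '[[0,0,30,45,0],[0,0,46,77,0],[0,0,46,77,0],[0,50,46,77,0],[0,105,46,77,0],[0,155,46,77,0],[0,185,46,77,0],[0,192,46,77,0]]' 20; python3 -c "
from h import *
s=sense();print(s['ft_force'],s['finger_gap'])
c=cam('top');save(c,'pics/push0.png',(270,150,400,270),5)"
```

```text
t: 11.55
tcp_pos: [0.5148, -0.0436, 0.0581]
eef_rot: [[-0.003, 0.129, -0.992], [0.001, -0.992, -0.129], [-1.0, -0.001, 0.003]]
ft_force: [0.1, -0.4, -0.1]
finger_gap: 0.0006
[ 0.05828939 -0.39308071 -0.05315011] 0.0006207659019319492
```

View pics/push0.png

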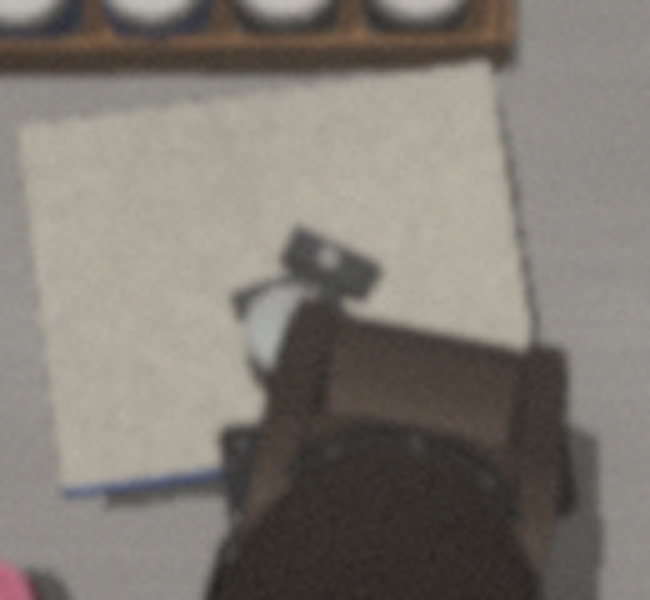

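The fingertip is in front of the edge, right of the front arm. The cup stands at (270,325) in front of the vee. Now I'll push left.

```bash
python3 -m handwheel '[[0,0,-8,0,0],[0,0,-17,0,0],[0,0,-26,0,0],[0,0,-34,0,0],[0,0,-42,0,0],[0,0,-48,0,0],[0,0,-53,0,0],[0,0,-55,0,0]]'
cat >> h.py <<'E'
def knob(off=0):
    s=sense(); O=np.array([.5505,.0058]); y=np.radians(7.4); R=np.array([[np.cos(y),-np.sin(y)],[np.sin(y),np.cos(y)]])
    p=R.T@(np.array(s['tcp_pos'])[:2]-O)*1000; f=R.T@np.array(s['ft_force'])[:2]
    c=p+[10,12]; T=(c[0]*f[1]-c[1]*f[0])/1000
    print('t',s['t'],'tcp_s',p.round(1),'F_s',f.round(2),'T about axis Nm',round(T,3),'=N at 50mm',round(T/.05,2))
E
python3 -c "from h import *
knob()"
```

```text
t: 12.6
tcp_pos: [0.5085, 0.0102, 0.0602]
eef_rot: [[0.002, 0.129, -0.992], [-0.001, -0.992, -0.129], [-1.0, 0.001, -0.001]]
ft_force: [0.2, -6.8, -0.2]
finger_gap: 0.0003
t 12.6 tcp_s [-41.1   9.8] F_s [-0.69 -6.74] T about axis Nm 0.225 =N at 50mm 4.49
```

```bash
python3 -m handwheel '[[0,0,-1,0,0],[0,0,-2,0,0],[0,0,-3,0,0],[0,0,-4,0,0],[0,0,-5,0,0],[0,0,-6,0,0],[0,0,-6,0,0],[0,0,-6,0,0]]' >/dev/null; python3 -c "from h import *
knob()";python3 -m handwheel '[[0,0,-1,0,0],[0,0,-2,0,0],[0,0,-3,0,0],[0,0,-4,0,0],[0,0,-5,0,0],[0,0,-6,0,0],[0,0,-6,0,0],[0,0,-6,0,0]]' >/dev/null; python3 -c "from h import *
knob()"
```

```text
t 13.6 tcp_s [-41.5  15.8] F_s [-0.71 -6.7 ] T about axis Nm 0.231 =N at 50mm 4.62
t 14.6 tcp_s [-41.8  22. ] F_s [-1.16 -6.01] T about axis Nm 0.23 =N at 50mm 4.6
```

```bash
python3 -m handwheel '[[0,0,4,5,0],[0,0,6,38,0],[0,0,6,38,0],[0,0,50,38,0],[0,0,88,38,0],[0,0,88,38,0],[0,0,88,15,0],[0,0,88,0,0]]' >/dev/null; python3 -c "from h import *
knob()"; python3 -m handwheel '[[0,0,-2,0,0],[0,0,-5,0,0],[0,0,-9,0,0],[0,0,-13,0,0],[0,0,-17,0,0],[0,0,-20,0,0],[0,0,-22,0,0],[0,0,-22,0,0]]' >/dev/null; python3 -c "from h import *
knob()
c=cam('scene'); save(c,'pics/p2.png',(250,200,400,312),5.3)"
```

```text
t 15.6 tcp_s [-40.5 -65.4] F_s [-0.15 -0.59] T about axis Nm 0.01 =N at 50mm 0.2
t 16.6 tcp_s [-43.2 -44.7] F_s [ -8.78 -12.54] T about axis Nm 0.129 =N at 50mm 2.58
```

View pics/p2.png

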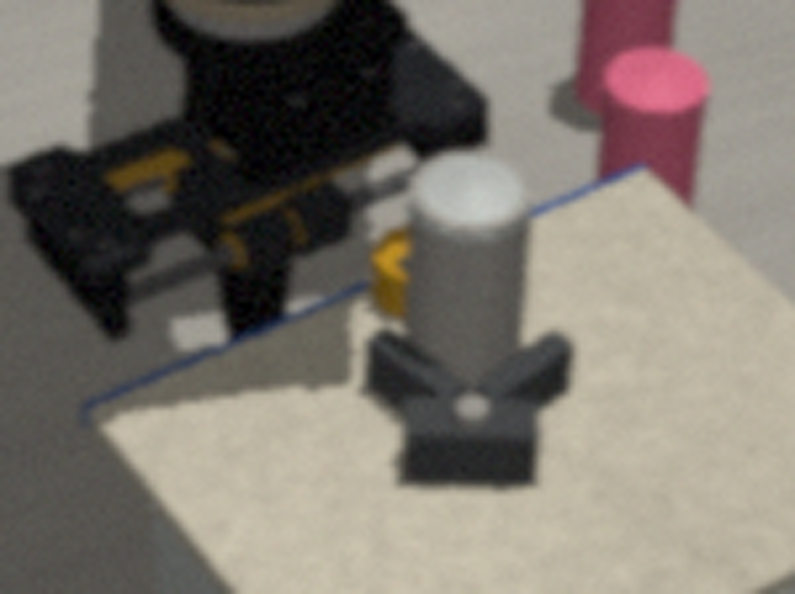

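The picture shows the cup upright, with the cam at (393,270) moving towards it. The finger is on the second arm, and the force has a sliding component at the arm tip. I'll push along the tangent instead, in small steps.

```bash
cat >> h.py <<'E'
def knob2():
    # second arm: capsule tip, finger face at y+12
    s=sense(); O=np.array([.5505,.0058]); y=np.radians(7.4); R=np.array([[np.cos(y),-np.sin(y)],[np.sin(y),np.cos(y)]])
    p=R.T@(np.array(s['tcp_pos'])[:2]-O)*1000; f=R.T@np.array(s['ft_force'])[:2]
    yf=p[1]+12; a=np.arcsin((yf+7)/55); c=np.array([-55*np.cos(a),yf])
    T=-(c[1]*f[0]-c[0]*f[1])/1000
    print('t',s['t'],'p',p.round(1),'F',f.round(2),'theta~',round(a+np.pi/2,2),'contact',c.round(1),'N50',round(T/.05,2),'Fz',round(s['ft_force'][2],1),'dir',np.round([np.sin(a),np.cos(a)],2))
E
python3 -m handwheel '[[0,0,-0.5,0.3,0],[0,0,-1,0.5,0],[0,0,-1.5,0.7,0],[0,0,-2,1,0],[0,0,-2.6,1.3,0],[0,0,-2.6,1.3,0],[0,0,-2.6,1.3,0],[0,0,-2.6,1.3,0]]' >/dev/null; python3 -c "from h import *
knob2()"
```

```text
t 17.65 p [-45.1 -42.4] F [-13.41 -15.75] theta~ 1.13 contact [-49.8 -30.4] N50 7.54 Fz 5.3 dir [-0.42  0.91]
```

```bash
python3 -m handwheel '[[0,2,8,3,0],[0,4,16,3,0],[0,4,18,3,-8],[0,4,18,3,-16],[0,4,18,1,-25],[0,4,14,0,-25],[0,4,8,-1,-25],[0,4,6,-1,-25]]' >/dev/null
python3 - <<'E'
from h import *
knob(); print(np.round(sense()['joint_positions'],1))
c=cam('scene'); save(c,'pics/p3.png',(250,190,400,302),5.3)
c=cam('top'); im=c['pixels'].astype(int); P=cloud(c)
m=(im[...,0]-im[...,2]>60)&(im[...,0]-im[...,1]>40); m[:200]=0; m[270:]=0; m[:,:300]=0;m[:,360:]=0
v,u=np.nonzero(m); print(len(u),list(zip(u,v))[:30])
E
```

```text
t 18.65 tcp_s [-41.9 -46.8] F_s [-0.    0.39] T about axis Nm -0.012 =N at 50mm -0.25
[-12.4  32.6 113.   -0.   34.4  45.3]
25 [(np.int64(318), np.int64(245)), (np.int64(319), np.int64(245)), (np.int64(320), np.int64(245)), (np.int64(316), np.int64(246)), (np.int64(317), np.int64(246)), (np.int64(318), np.int64(246)), (np.int64(319), np.int64(246)), (np.int64(320), np.int64(246)), (np.int64(315), np.int64(247)), (np.int64(316), np.int64(247)), (np.int64(317), np.int64(247)), (np.int64(318), np.int64(247)), (np.int64(319), np.int64(247)), (np.int64(320), np.int64(247)), (np.int64(314), np.int64(248)), (np.int64(315), np.int64(248)), (np.int64(316), np.int64(248)), (np.int64(317), np.int64(248)), (np.int64(318), np.int64(248)), (np.int64(314), np.int64(249)), (np.int64(315), np.int64(249)), (np.int64(316), np.int64(249)), (np.int64(317), np.int64(249)), (np.int64(314), np.int64(250)), (np.int64(315), np.int64(250))]
```

View pics/p3.png

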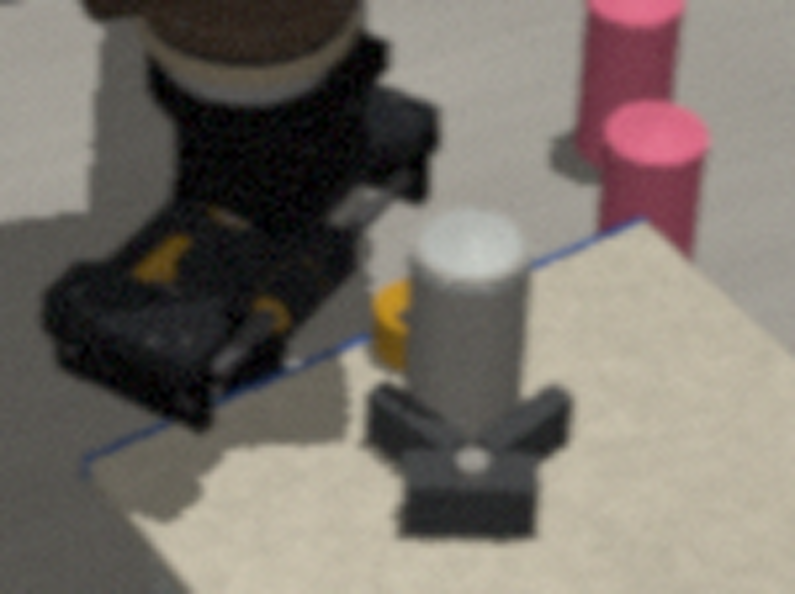

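The finger is now square to the second arm at (-42,-47) mm. The cup is upright and the cam nears it at (395,325).

```bash
cat >> h.py <<'E'
def knob3():
    s=sense(); O=np.array([.5505,.0058]); y=np.radians(7.4); R=np.array([[np.cos(y),-np.sin(y)],[np.sin(y),np.cos(y)]])
    p=R.T@(np.array(s['tcp_pos'])[:2]-O)*1000; f=R.T@np.array(s['ft_force'])[:2]
    ty=-(R.T@np.array(s['eef_rot'])[:2,1]); tx=np.array([-ty[1],ty[0]])  # push dir, outward
    a=np.arctan2(ty[0],ty[1]); r=p@tx; c=p+12*ty
    for rr in (50,56,62):
        cc=c+tx*(rr-c@tx); T=(cc[0]*f[1]-cc[1]*f[0])/1000; print('r',rr,'N50',round(T/.05,2),end='; ')
    # perpendicular dist of face from axis: arm side at -7
    print('\nt',s['t'],'p',p.round(1),'tang F',(-f@ty).round(2),'rad F',(f@tx).round(2),'Fz',round(s['ft_force'][2],1),'face offset (-7 if flush)',(c@ty).round(1),'theta_sq',round(a+np.pi/2,3),'r',r.round(1))
E
python3 -m handwheel '[[0,0,-1,0,0],[0,0,-2,0,0],[0,0,-3,0,0],[0,0,-4,0,0],[0,0,-5,0,0],[0,0,-6,0,0],[0,0,-6,0,0],[0,0,-6,0,0]]' >/dev/null
python3 - <<'E'
from h import *
knob3()
c=cam('top'); O=np.array([.5505,.0058]); y=np.radians(7.4); R=np.array([[np.cos(y),-np.sin(y)],[np.sin(y),np.cos(y)]])
im=c['pixels'].astype(int)
m=(im[...,0]-im[...,2]>60)&(im[...,0]-im[...,1]>40); m[:200]=0; m[270:]=0; m[:,:300]=0;m[:,360:]=0
v,u=np.nonzero(m)
s=np.array([R.T@(onplane(c,a,b,.069)[:2]-O)*1000 for a,b in zip(u,v)])
for k in range(len(s)): pass
far=s[np.argsort(-np.hypot(*s.T))[:8]]; print('front arm tip',s.mean(0),far.mean(0),np.arctan2(far.mean(0)[1],-far.mean(0)[0]),np.hypot(*s.T).max())
E
```

```text
r 50 N50 3.18; r 56 N50 3.62; r 62 N50 4.06; 
t 19.75 p [-44.5 -42.2] tang F 3.69 rad F 3.43 Fz 0.4 face offset (-7 if flush) -7.5 theta_sq 1.135 r 58.2
front arm tip [-27.26985878  43.13328519] [-30.23544375  48.74388332] 1.0155896626443608 59.71956835828344
```

Square contact now, with a push of about 4 N (free friction) and θ about 1.13. I'll go on along the arc in small steps, watching the push.

```bash
python3 -m handwheel '[[0,0,-1.5,0.4,1.4],[0,0,-3,0.9,2.9],[0,0,-4.5,1.3,4.3],[0,0,-5.9,1.7,5.7],[0,0,-5.9,1.7,5.7],[0,0,-5.9,1.7,5.7],[0,0,-5.9,1.7,5.7],[0,0,-5.9,1.7,5.7]]' >/dev/null; python3 -c "from h import *
knob3()"
```

```text
r 50 N50 4.41; r 56 N50 4.99; r 62 N50 5.57; 
t 20.8 p [-48.6 -37.5] tang F 4.85 rad F 2.98 Fz 1.1 face offset (-7 if flush) -7.3 theta_sq 1.234 r 58.3
```

```bash
python3 -m handwheel '[[0,0,-1,0.3,1],[0,0,-2,0.6,2],[0,0,-3,0.9,3],[0,0,-4.2,1.2,4],[0,0,-4.2,1.2,4],[0,0,-4.2,1.2,4],[0,0,-4.2,1.2,4],[0,0,-4.2,1.2,4]]' >/dev/null; python3 -c "from h import *
knob3()"
```

```text
r 50 N50 3.79; r 56 N50 4.3; r 62 N50 4.8; 
t 21.8 p [-51.2 -33.8] tang F 4.21 rad F 2.94 Fz 1.1 face offset (-7 if flush) -7.1 theta_sq 1.304 r 58.3
```

```bash
python3 -m handwheel '[[0,0,-1,0.3,1],[0,0,-2,0.6,2],[0,0,-3,0.9,3],[0,0,-4.2,1.2,4],[0,0,-4.2,1.2,4],[0,0,-4.2,1.2,4],[0,0,-4.2,1.2,4],[0,0,-4.2,1.2,4]]' >/dev/null; python3 -c "from h import *
knob3()"
```

```text
r 50 N50 2.95; r 56 N50 3.37; r 62 N50 3.78; 
t 22.8 p [-53.6 -30.1] tang F 3.46 rad F 3.64 Fz 1.8 face offset (-7 if flush) -7.0 theta_sq 1.374 r 58.4
```

```bash
python3 -m handwheel '[[0,0,-1,0.3,1],[0,0,-2,0.6,2],[0,0,-3,0.9,3],[0,0,-4.2,1.2,4],[0,0,-4.2,1.2,4],[0,0,-4.2,1.2,4],[0,0,-4.2,1.2,4],[0,0,-4.2,1.2,4]]' >/dev/null
python3 - <<'E'
from h import *
knob3()
from scipy.optimize import least_squares
c=cam('scene'); P=cloud(c); z=P[...,2]
m=(np.hypot(P[...,0]-.588,P[...,1]-.012)<.03)&(z>.135)&(z<.185)
q=P[m]; o=least_squares(lambda x:np.hypot(q[:,0]-x[0],q[:,1]-x[1])-.023,[.588,.012],loss='soft_l1',f_scale=.001); print(m.sum(),o.x)
E
```

```text
r 50 N50 4.05; r 56 N50 4.59; r 62 N50 5.12; 
t 23.8 p [-55.6 -26.1] tang F 4.44 rad F 2.82 Fz 1.9 face offset (-7 if flush) -6.9 theta_sq 1.444 r 58.4
415 [0.58826043 0.01237213]
```

```bash
python3 -m handwheel '[[0,0,-1,0.3,1],[0,0,-2,0.6,2],[0,0,-3,0.9,3],[0,0,-4.2,1.2,4],[0,0,-4.2,1.2,4],[0,0,-4.2,1.2,4],[0,0,-4.2,1.2,4],[0,0,-4.2,1.2,4]]' >/dev/null
python3 - <<'E'
from h import *
knob3()
from scipy.optimize import least_squares
c=cam('scene'); P=cloud(c); z=P[...,2]
m=(np.hypot(P[...,0]-.588,P[...,1]-.012)<.03)&(z>.135)&(z<.185)
q=P[m]; o=least_squares(lambda x:np.hypot(q[:,0]-x[0],q[:,1]-x[1])-.023,[.588,.012],loss='soft_l1',f_scale=.001); print(m.sum(),o.x)
E
```

```text
r 50 N50 3.89; r 56 N50 4.38; r 62 N50 4.88; 
t 24.85 p [-57.4 -22.1] tang F 4.15 rad F 1.96 Fz 1.4 face offset (-7 if flush) -6.8 theta_sq 1.513 r 58.5
423 [0.58876238 0.01231682]
```

The cam is now moving the cup towards the vee (+0.5 mm), still at about 4 N.

```bash
cat > k.py <<'E'
from h import *
knob3()
from scipy.optimize import least_squares
c=cam('scene'); P=cloud(c); z=P[...,2]
m=(np.hypot(P[...,0]-.59,P[...,1]-.012)<.03)&(z>.135)&(z<.185)
q=P[m]; o=least_squares(lambda x:np.hypot(q[:,0]-x[0],q[:,1]-x[1])-.023,[.588,.012],loss='soft_l1',f_scale=.001); print(m.sum(),o.x.round(5))
E
python3 -m handwheel '[[0,0,-1,0.3,1],[0,0,-2,0.6,2],[0,0,-3,0.9,3],[0,0,-3,0.9,3],[0,0,-3,0.9,3],[0,0,-3,0.9,3],[0,0,-3,0.9,3],[0,0,-3,0.9,3]]' >/dev/null; python3 k.py
```

```text
r 50 N50 4.53; r 56 N50 5.1; r 62 N50 5.68; 
t 25.9 p [-58.4 -19.1] tang F 4.79 rad F 1.9 Fz 1.3 face offset (-7 if flush) -6.8 theta_sq 1.566 r 58.5
414 [0.5895 0.012 ]
```

```bash
python3 -m handwheel '[[0,0,-1,0.3,1],[0,0,-2,0.6,2],[0,0,-3,0.9,3],[0,0,-3,0.9,3],[0,0,-3,0.9,3],[0,0,-3,0.9,3],[0,0,-3,0.9,3],[0,0,-3,0.9,3]]' >/dev/null; python3 k.py
```

```text
r 50 N50 4.41; r 56 N50 4.97; r 62 N50 5.52; 
t 26.95 p [-59.4 -16.1] tang F 4.63 rad F 1.58 Fz 1.4 face offset (-7 if flush) -6.9 theta_sq 1.618 r 58.6
419 [0.58978 0.01193]
```

```bash
python3 -m handwheel '[[0,0,-1,0.3,1],[0,0,-2,0.6,2],[0,0,-3,0.9,3],[0,0,-3,0.9,3],[0,0,-3,0.9,3],[0,0,-3,0.9,3],[0,0,-3,0.9,3],[0,0,-3,0.9,3]]' >/dev/null; python3 k.py
```

```text
r 50 N50 3.02; r 56 N50 3.42; r 62 N50 3.83; 
t 28.0 p [-60.2 -13. ] tang F 3.4 rad F 2.75 Fz 1.4 face offset (-7 if flush) -6.9 theta_sq 1.67 r 58.6
412 [0.59013 0.01163]
```

```bash
python3 -m handwheel '[[0,0,-1,0.3,1],[0,0,-2,0.6,2],[0,0,-3,0.9,3],[0,0,-3,0.9,3],[0,0,-3,0.9,3],[0,0,-3,0.9,3],[0,0,-3,0.9,3],[0,0,-3,0.9,3]]' >/dev/null; python3 k.py
```

```text
r 50 N50 4.49; r 56 N50 5.07; r 62 N50 5.65; 
t 29.05 p [-60.8  -9.9] tang F 4.83 rad F 2.41 Fz 1.9 face offset (-7 if flush) -7.0 theta_sq 1.723 r 58.6
416 [0.59061 0.01151]
```

```bash
python3 -m handwheel '[[0,0,-1,0.3,1],[0,0,-2,0.6,2],[0,0,-3,0.9,3],[0,0,-3,0.9,3],[0,0,-3,0.9,3],[0,0,-3,0.9,3],[0,0,-3,0.9,3],[0,0,-3,0.9,3]]' >/dev/null; python3 k.py
```

```text
r 50 N50 4.41; r 56 N50 4.99; r 62 N50 5.56; 
t 30.1 p [-61.3  -6.8] tang F 4.8 rad F 2.77 Fz 2.2 face offset (-7 if flush) -7.1 theta_sq 1.775 r 58.6
412 [0.59099 0.01143]
```

```bash
python3 -m handwheel '[[0,0,-0.7,0.2,0.7],[0,0,-1.4,0.4,1.4],[0,0,-2.1,0.6,2],[0,0,-2.1,0.6,2],[0,0,-2.1,0.6,2],[0,0,-2.1,0.6,2],[0,0,-2.1,0.6,2],[0,0,-2.1,0.6,2]]' >/dev/null; python3 k.py
```

```text
r 50 N50 3.71; r 56 N50 4.2; r 62 N50 4.68; 
t 31.15 p [-61.5  -4.7] tang F 4.04 rad F 2.28 Fz 1.7 face offset (-7 if flush) -7.1 theta_sq 1.81 r 58.6
416 [0.59131 0.0114 ]
```

```bash
python3 -m handwheel '[[0,0,-0.7,0.2,0.7],[0,0,-1.4,0.4,1.4],[0,0,-2.1,0.6,2],[0,0,-2.1,0.6,2],[0,0,-2.1,0.6,2],[0,0,-2.1,0.6,2],[0,0,-2.1,0.6,2],[0,0,-2.1,0.6,2]]' >/dev/null; python3 k.py
```

```text
r 50 N50 4.85; r 56 N50 5.47; r 62 N50 6.1; 
t 32.2 p [-61.6  -2.5] tang F 5.2 rad F 2.47 Fz 1.5 face offset (-7 if flush) -7.1 theta_sq 1.845 r 58.7
410 [0.59159 0.01162]
```

```bash
python3 -m handwheel '[[0,0,-0.7,0.2,0.7],[0,0,-1.4,0.4,1.4],[0,0,-2.1,0.6,2],[0,0,-2.1,0.6,2],[0,0,-2.1,0.6,2],[0,0,-2.1,0.6,2],[0,0,-2.1,0.6,2],[0,0,-2.1,0.6,2]]' >/dev/null; python3 k.py
```

```text
r 50 N50 4.5; r 56 N50 5.07; r 62 N50 5.65; 
t 33.25 p [-61.7  -0.2] tang F 4.81 rad F 2.22 Fz 2.6 face offset (-7 if flush) -7.0 theta_sq 1.88 r 58.7
409 [0.59193 0.01175]
```

The cup's y drift has reversed, so it is sliding along a vee face and is close to its seat.

```bash
python3 -m handwheel '[[0,0,-0.7,0.2,0.7],[0,0,-1.4,0.4,1.4],[0,0,-2.1,0.6,2],[0,0,-2.1,0.6,2],[0,0,-2.1,0.6,2],[0,0,-2.1,0.6,2],[0,0,-2.1,0.6,2],[0,0,-2.1,0.6,2]]' >/dev/null; python3 k.py
```

```text
r 50 N50 3.68; r 56 N50 4.14; r 62 N50 4.61; 
t 34.3 p [-61.7   1.9] tang F 3.9 rad F 1.59 Fz 2.5 face offset (-7 if flush) -7.0 theta_sq 1.915 r 58.7
417 [0.59229 0.01184]
```

```bash
python3 -m handwheel '[[0,0,-0.7,0.2,0.7],[0,0,-1.4,0.4,1.4],[0,0,-2.1,0.6,2],[0,0,-2.1,0.6,2],[0,0,-2.1,0.6,2],[0,0,-2.1,0.6,2],[0,0,-2.1,0.6,2],[0,0,-2.1,0.6,2]]' >/dev/null; python3 k.py
```

```text
r 50 N50 4.5; r 56 N50 5.08; r 62 N50 5.67; 
t 35.35 p [-61.6   4.2] tang F 4.88 rad F 2.78 Fz 2.0 face offset (-7 if flush) -6.9 theta_sq 1.95 r 58.7
416 [0.59256 0.01186]
```

```bash
python3 -m handwheel '[[0,0,-0.7,0.2,0.7],[0,0,-1.4,0.4,1.4],[0,0,-2.1,0.6,2],[0,0,-2.1,0.6,2],[0,0,-2.1,0.6,2],[0,0,-2.1,0.6,2],[0,0,-2.1,0.6,2],[0,0,-2.1,0.6,2]]' >/dev/null; python3 k.py
```

```text
r 50 N50 4.74; r 56 N50 5.36; r 62 N50 5.98; 
t 36.4 p [-61.4   6.4] tang F 5.17 rad F 3.16 Fz 2.2 face offset (-7 if flush) -6.9 theta_sq 1.985 r 58.8
421 [0.5929 0.012 ]
```

```bash
python3 -m handwheel '[[0,0,-0.7,0.2,0.7],[0,0,-1.4,0.4,1.4],[0,0,-2.1,0.6,2],[0,0,-2.1,0.6,2],[0,0,-2.1,0.6,2],[0,0,-2.1,0.6,2],[0,0,-2.1,0.6,2],[0,0,-2.1,0.6,2]]' >/dev/null; python3 k.py
```

```text
r 50 N50 4.41; r 56 N50 4.97; r 62 N50 5.53; 
t 37.45 p [-61.2   8.6] tang F 4.67 rad F 1.92 Fz 1.9 face offset (-7 if flush) -6.8 theta_sq 2.019 r 58.8
413 [0.59337 0.01223]
```

```bash
python3 -m handwheel '[[0,0,-0.7,0.2,0.7],[0,0,-1.4,0.4,1.4],[0,0,-2.1,0.6,2],[0,0,-2.1,0.6,2],[0,0,-2.1,0.6,2],[0,0,-2.1,0.6,2],[0,0,-2.1,0.6,2],[0,0,-2.1,0.6,2]]' >/dev/null; python3 k.py
```

```text
r 50 N50 5.59; r 56 N50 6.3; r 62 N50 7.0; 
t 38.5 p [-60.8  10.7] tang F 5.89 rad F 2.2 Fz 2.3 face offset (-7 if flush) -6.8 theta_sq 2.054 r 58.8
420 [0.59354 0.01227]
```

The push is rising (about 6.3 N), so I'll go to 1° steps.

```bash
python3 -m handwheel '[[0,0,-0.5,0.1,0.5],[0,0,-1,0.3,1],[0,0,-1,0.3,1],[0,0,-1,0.3,1],[0,0,-1,0.3,1],[0,0,-1,0.3,1],[0,0,-1,0.3,1],[0,0,-1,0.3,1]]' >/dev/null; python3 k.py
```

```text
r 50 N50 6.26; r 56 N50 7.04; r 62 N50 7.83; 
t 39.55 p [-60.7  11.7] tang F 6.56 rad F 2.17 Fz 2.8 face offset (-7 if flush) -6.9 theta_sq 2.072 r 58.9
412 [0.5936  0.01226]
```

```bash
python3 -m handwheel '[[0,0,-0.5,0.1,0.5],[0,0,-1,0.3,1],[0,0,-1,0.3,1],[0,0,-1,0.3,1],[0,0,-1,0.3,1],[0,0,-1,0.3,1],[0,0,-1,0.3,1],[0,0,-1,0.3,1]]' >/dev/null; python3 k.py
```

```text
r 50 N50 7.11; r 56 N50 7.99; r 62 N50 8.88; 
t 40.6 p [-60.6  12.6] tang F 7.39 rad F 1.96 Fz 3.1 face offset (-7 if flush) -7.1 theta_sq 2.089 r 58.8
410 [0.59368 0.01225]
```

```bash
python3 -m handwheel '[[0,0,-0.5,0.1,0.5],[0,0,-1,0.3,1],[0,0,-1,0.3,1],[0,0,-1,0.3,1],[0,0,-1,0.3,1],[0,0,-1,0.3,1],[0,0,-1,0.3,1],[0,0,-1,0.3,1]]' >/dev/null; python3 k.py
```

```text
r 50 N50 9.35; r 56 N50 10.49; r 62 N50 11.63; 
t 41.65 p [-60.4  13.5] tang F 9.53 rad F 1.24 Fz 4.2 face offset (-7 if flush) -7.3 theta_sq 2.107 r 58.8
412 [0.59359 0.01228]
```

The push is snug at about 10 N. I'll stop there, back the finger off, then check.

```bash
python3 -m handwheel '[[0,0,1,0,0],[0,0,3,0,0],[0,0,6,0,0],[0,0,6,15,0],[0,0,6,40,0],[0,-10,6,70,0],[0,-40,6,90,0],[0,-60,6,90,0]]' | head -2; python3 -m handwheel '[[0,-40,0,10,0],[0,-80,0,20,0],[0,-120,0,20,0],[0,-120,0,20,0],[0,-120,0,20,0],[0,-120,0,20,0],[0,-120,0,20,0],[0,-120,0,20,0]]' |head -2; python3 k.py; python3 -c "
from h import *
c=cam('scene');save(c,'pics/end.png',(100,120,540,320),1.8)"
```

```text
t: 42.7
tcp_pos: [0.4028, 0.0426, 0.1167]
t: 43.7
tcp_pos: [0.3865, 0.0496, 0.2355]
r 50 N50 0.26; r 56 N50 0.3; r 62 N50 0.33; 
t 43.7 p [-157.    64.6] tang F 0.27 rad F 0.02 Fz 0.7 face offset (-7 if flush) -12.7 theta_sq 2.107 r 168.0
414 [0.59378 0.01229]
```

View pics/end.png

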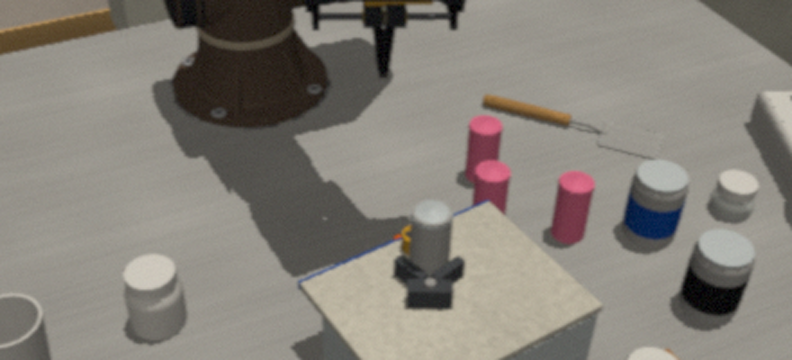

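The cup stands upright in the vee at (430,240), with the cam against it, and the bystanders are where they were. I'll hand it in.

```bash
python3 -c "
from h import *
print(hand_in())"
```

```text
the job is handed in; nothing more can be done
None
```

I stood the steel cup upright on the shelf between the cam and the vee and let go. I then turned the knob clockwise to about 2.1 rad and handed the job in at about 44 s. The hand-in gives no verdict.

**Snugness:** the push at 50 mm stayed around 4–5 N while the knob was free, then rose to about 10 N, inside the 8–11 N band. That figure ranges from 9.4 to 11.6 N depending on where along the arm the finger touched. I could not measure the cam force on the cup directly.

**After backing off:** the cup stayed where it was (within 0.2 mm in the depth fit) and looked upright. In the last picture the bystanders in view, including the pink look-alikes, looked unmoved. I judged that by eye and did not measure it; the brass weight was outside that crop.

**What disagreed:**
- **Vee angle:** in the image the vee looked turned by about 0.5 rad, against the 0.25–0.35 given. Its seat position matched the description.
- **Camera offset:** the scene camera read the cup about 2 mm further back than the arm did.
- **First push on the second arm:** it slid on the arm's tip and gave unclear forces (6–8 N). I backed off and repeated it with the finger square to the arm.

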